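# Find the high side of an off-centre sander wheel on bench centres

## Task

The belt sander's rubber contact wheel on the bench centres is bored off-centre and I want to mark its high side. Slide the dial gauge up by its hand grip until the plunger rides on the rim with about 3 mm on the dial, and let go; then, with a closed fingertip drawn lightly over the top of the rim (press no harder than 20 N, or you will spring the spindle off its centres), turn the wheel while you watch the needle, and take your hand away with the high side standing at the plunger, where the dial reads the most it can. Never run the plunger to its stop, and leave everything else on the table where it is.

Things in the scene. Friction and masses are not known exactly. Their poses are not given: they have to be found in the camera images.
- stand: bench centres, fixed: grey cast bed 80 x 300 x 34 mm (x, y, z) along its y, a head at each end (48 mm wide, centred at y = +-100 mm, tops at z = 97 mm; small lever on the +y head to z = 112 mm) and a low cross rail, 50 mm wide, out to x = 218 mm. Origin: on the table under the middle of the bed. Its +x points from the wheel to the dial gauge.
- axis (a point): middle of the wheel on the line of centres, 85 mm above the table; fixed to the stand, axes parallel to the stand's. The wheel turns about this point's y axis. The rim's centre circles 3 mm from this point: the top of the rim lies 22 to 28 mm above it, and the rim's side facing the gauge 22 to 28 mm from it in +x. The centres are sprung: leaning on the wheel sinks it 1 mm per 5 N.
- wheel: contact wheel of a belt sander: aluminium hub with a soft black rubber tyre, rim 50 mm diameter, 24 mm wide (collars to 40 mm), on a 12 mm spindle between the centres; its bore is 3 mm off-centre. Origin: on the spindle's axis, mid width; y along the spindle. Where its high side lies is not known; at the start the low side is within 75 degrees of the plunger. No end stops; 1 to 2 N drag at the rim; stays where left. Rubber friction about 0.6.
- carriage (a joint): travel of the dial gauge's carriage along the cross rail, m: 0 = farthest from the wheel, up to 0.040 as it slides towards the wheel (stand's -x). Slides stiffly (about 5 N) and stays where it is left. At 0 the free plunger's ball is 48 mm from the line of centres. Starts between 0 and 0.010.
- grip (a point): on the axis of the carriage's upright black hand grip (18 mm diameter, z = 50 to 126 mm), 110 mm above the table; 163 mm from the line of centres at carriage 0. The dial (58 mm diameter, face up, top at z = 98 mm) is centred 60 mm from it towards the wheel; its end cap comes within 13 mm of the grip, below z = 91 mm. Nothing else within 60 mm rises above z = 56 mm.
- tip (a point): foremost point of the plunger's ball (8 mm diameter), 85 mm above the table. The plunger is level, points along the stand's -x at the line of centres and meets the middle of the rim's width.
- plunger (a joint): how far the plunger is pressed in, m: 0 = free, 0.012 = stop. A light spring (about 0.5 N) pushes it out. Riding on the rim it reads about 6 mm more at the high side than at the low side. If set to 3 mm at the start, it will read about 6.8 to 9 mm at the high side.
- needle (a joint): angle of the dial's black needle, rad: 0 = pointing away from the wheel to the thick mark, growing clockwise seen from above, 2 pi for 10 mm of plunger (0.628 rad a mm, one long mark a mm); geared to the plunger without slack.
- mallet: blue plastic mallet standing on the face of its round head (64 mm diameter, 95 mm high), handle level at z = 48 mm reaching 260 mm to its -x. Origin: under the head, on the table; leave it alone
- ratchet: chrome ratchet screwdriver lying along its x, 200 mm long, 32 mm thick, beyond the stud finder. Origin: under its middle, on the table; leave it alone
- mug: white ceramic mug (80 mm diameter, 95 mm high, handle to its +y) with five loose wooden dowels standing in it to about 150 mm. Origin: under the mug's centre, on the table; leave it alone
- stud_finder: clear acrylic stud finder, 150 x 70 x 30 mm, lying on the -y side of the cross rail. Origin: under its centre, on the table; leave it alone
- tape: black tape measure, 62 mm across, 34 mm high. Origin: under its drum, on the table; leave it alone
- pin1: nickel shelf pin, about 28 x 12 x 14 mm, lying on the +y side of the cross rail. Origin: under its corner, on the table; leave it alone
- pin2: nickel shelf pin, about 28 x 12 x 14 mm, lying on the +y side of the cross rail. Origin: under its corner, on the table; leave it alone
- pin3: nickel shelf pin, about 28 x 12 x 14 mm, lying on the +y side of the cross rail. Origin: under its corner, on the table; leave it alone
- pin4: nickel shelf pin, about 28 x 12 x 14 mm, lying on the +y side of the cross rail. Origin: under its corner, on the table; leave it alone

How it is judged:
By the outcome, as a careful person would: the job done as asked, in the order asked, and still so for the second after the job is handed in, with the robot touching nothing.
It also fails if it takes over 61 s, if anything falls off the work surface, if the arm or the gripper's body presses on something with over 40 N, if the wrist force passes 120 N, or if a joint passes its speed limit or range.

## Robot

A 7-joint arm with a two-finger parallel gripper is mounted at the origin on the work surface. World frame = base frame: x ahead of the robot, y to its left, z up, the work surface at z = 0. Lengths are in m, angles in rad, forces in N, time in s.
With the tool pointing down it reaches from about 0.4 to 0.875 m from the base axis. Payload 19.3 kg.
Tool frame: the origin (TCP) lies midway between the tips of the shut fingers; the grasp point (between the pads) lies 19 mm behind it; x points along the fingers, y is the direction in which the jaws open and shut, and the axes are right-handed (so a half turn about x gives the same grasp; the last joint's range is limited). The gripper opens to 85 mm and grips with 20 to 120 N. Pads are 22 mm wide; open, the fingers measure 114 mm over their backs; the gripper's body (76 mm by 85 mm) begins 54 mm behind the grasp point. The pads swing forward as they close: fully open they stand 13 mm farther back than shut.
Start: joints at [1.208, 0.521, -0.036, 1.599, 0.021, 1.021, -0.113], TCP at [0.18, -0.598, 0.209] pointing down, gripper open.
Joint ranges: [-2.91, 2.91], [-0.3, 2.13], [-1.5, 1.42], [0.17, 2.43], [-1.26, 4.41], [0.16, 1.93], [-2.52, 2.52]. Speed limits (rad/s): [1.89, 1.89, 2.39, 2.39, 3.01, 3.01, 3.01].

## Interface

Orientations are given as [roll, pitch, yaw] about the fixed x, y, z axes, in that order (R = Rz(yaw) Ry(pitch) Rx(roll)).
In Python, from workcell import telemetry, vision, workorder gives the robot as it stands. The module is installed in compiled form; this text tells all that it offers.
- The arm moves only by the tool play_rows, never from a script. Its argument "deltas" is a list of rows, each a list of 7 numbers: the shift along the world's x, y, z in mm, then the turn, a rotation vector about the world's x, y, z in degrees, then the finger opening in mm, from 0 to 85.4. In form: [[x, y, z, wx, wy, wz, jaw], ...]. A call has 1 to 8 rows; each row shifts and turns the commanded pose from where the row before left it; what a row does not reach is not made up. A row lasts 1/8 s, in which the tool goes at most 62.5 mm and 10.7 degrees, less where a joint would pass 70% of its speed; a pose out of reach is approached as far as the arm can. A call with a gripper value outside its range is refused whole. The fingers move at their own pace and stop on an object; "grip_force" is the grip in N (left out, the last holds). Time passes only in rows, so rows that do not move let the fingers close. It gives the time, the measured TCP pose, the force and the opening at its end, in the units of the state.
- telemetry.observe(): the state, without advancing time (a new reading comes with each control period).
- vision.grab_frame(name): name is "scene" or "side" or "wrist"; returns the picture (400x640x3 uint8, red, green, blue); there is no depth.
- vision.camera_info(name): a dict with "mtx" (3x3 intrinsics, pixels), "rvec" (rotation vector, rad) and "tvec" (3), from world to camera coordinates, as OpenCV has them. Camera axes: x right, y down, z forward; pixel columns grow to the right and rows downward; lengths in m; the calibration is good to about 2 mm. The wrist camera is an equidistant fisheye: a pixel r from the principal point sees the ray r / f radians off the axis. A picture is of the moment at which its call begins: read the wrist's pose just before it. camera_info takes no time and is no camera call; for the wrist camera it gives the pose at the moment of the call.
- workorder.job_done(): hands the job in, once; it reports no verdict.
The state is a dict: "clock": time; "qpos": joint angles; "qd": joint speeds; "joint_efforts": joint torques, N m; "position": TCP position; "tool_rot": TCP orientation; "force": force on the tool from outside, world axes, zero at the start; "moment": the same for the moment, N m; "grip_width": finger opening in m.
Only numpy, scipy, OpenCV 4.12 (cv2) and the standard library are available. Lean on these libraries where they do the work, as an engineer would, in place of code of your own. Each camera call takes 0.05 s, during which the arm holds its last target. There are 200 camera calls.

## Working session

There is one attempt and no reset: what is moved stays moved. The work goes in short steps, Python scripts to look and compute and a tool call to move; the robot and the scene stay as the last step left them, time stands still between calls to the robot, and variables do not carry over. Pictures are saved under pics/ and viewed, about 8 in all and at most 12, crops included, and the job is handed in when it is done.

Besides the shell and the picture viewer there is one more tool, called after ">>>" by a JSON object that holds its "name" and its "arguments". play_rows: Moves the arm, as the interface text tells. Its arguments: {"type":"object","properties":{"deltas":{"type":"array","items":{"type":"array","items":{"type":"number"}}},"grip_force":{"type":"number"}},"required":["deltas"]}

```bash
mkdir -p pics; cat > h.py <<'E'
import numpy as np, cv2
from workcell import telemetry, vision, workorder
def grab(n,f):
    im=vision.grab_frame(n); cv2.imwrite(f'pics/{f}.png',im[:,:,::-1]); return im
def ray(n,uv,ci=None):
    ci=ci or vision.camera_info(n); K=np.array(ci['mtx']);R=cv2.Rodrigues(np.array(ci['rvec'],float))[0];t=np.array(ci['tvec'],float).ravel()
    p=np.linalg.inv(K)@[uv[0],uv[1],1]
    if n=='wrist':
        r=np.hypot(p[0],p[1]); p=np.array([p[0]/r*np.sin(r),p[1]/r*np.sin(r),np.cos(r)])
    return -R.T@t, R.T@p
def atz(n,uv,z,ci=None):
    o,d=ray(n,uv,ci); return o+d*(z-o[2])/d[2]
def proj(n,P,ci=None):
    ci=ci or vision.camera_info(n); K=np.array(ci['mtx']);R=cv2.Rodrigues(np.array(ci['rvec'],float))[0];t=np.array(ci['tvec'],float).ravel()
    c=R@np.array(P)+t
    if n=='wrist':
        r=np.hypot(c[0],c[1]);th=np.arctan2(r,c[2]);v=np.array([c[0]/r*th,c[1]/r*th,1])
    else: v=c/c[2]
    return (K@v)[:2]
E
python3 - <<'E'
from h import *
a=grab('scene','s0');b=grab('side','d0')
print(telemetry.observe())
for n in('scene','side','wrist'):
    print(n,vision.camera_info(n)['mtx'],ray(n,(320,200)))
E
```

```text
{'clock': 0.1, 'qpos': array([ 1.2077986 ,  0.52195444, -0.0363417 ,  1.59994755,  0.02121363,
        1.02107791, -0.11280978]), 'qd': array([ 0.00134955, -0.00068398,  0.00147685, -0.0020458 , -0.00020469,
       -0.00053064, -0.00105359]), 'joint_efforts': array([ 3.48697540e-03, -9.28484273e+01,  1.98436193e+00, -3.70533299e+01,
        1.82259106e-02,  5.35824511e-03, -1.49985402e-05]), 'position': array([ 0.1802744 , -0.5981049 ,  0.20848435]), 'tool_rot': array([-1.4972187 ,  1.56979451,  1.93717036]), 'force': array([-0.61556231,  0.23604102,  0.19060602]), 'moment': array([-0.02245001,  0.02089628, -0.00625144]), 'grip_width': 0.08559025958806894}
scene [[368.61731972   0.         317.06062251]
 [  0.         368.61731972 195.7796348 ]
 [  0.           0.           1.        ]] (array([1.11766723, 0.17675676, 0.94591822]), array([-0.53637699, -0.21137382, -0.81719979]))
side [[511.68954467   0.         322.09179849]
 [  0.         511.68954467 202.95526027]
 [  0.           0.           1.        ]] (array([0.05763842, 0.56006831, 1.03414472]), array([ 0.42436306, -0.48283755, -0.76605089]))
wrist [[309.70691629   0.         325.58319734]
 [  0.         309.70691629 203.47458731]
 [  0.           0.           1.        ]] (array([ 0.25733285, -0.57536804,  0.37236731]), array([-0.29584002, -0.06954253, -0.95270275]))
```

View pics/s0.png

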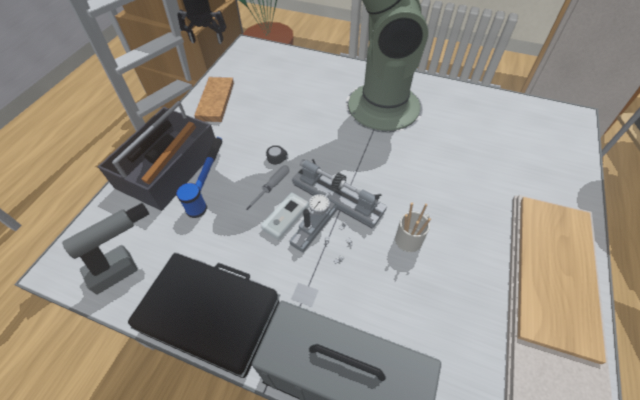

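View pics/d0.png

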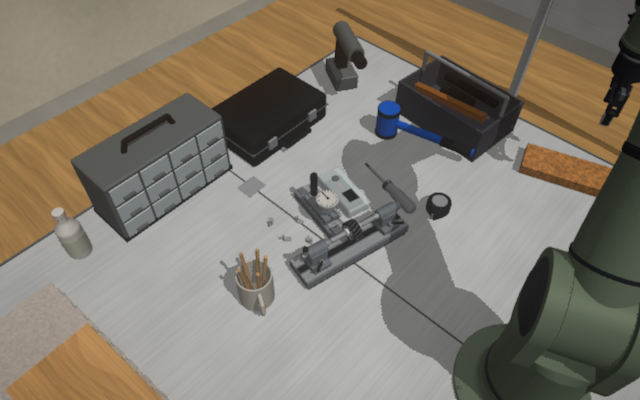

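The scene shows the stand with the wheel at about scene (340,182) / side (351,230). The hand grip is at about (307,217) / (313,185). I'll enlarge both views side by side.

```bash
python3 - <<'E'
from h import *
a=cv2.imread('pics/s0.png')[150:255,280:390];b=cv2.imread('pics/d0.png')[160:290,275:415]
A=cv2.resize(a,(400,382),interpolation=3);B=cv2.resize(b,(400,371),interpolation=3)
o=np.zeros((382,800,3),np.uint8);o[:,:400]=A;o[:371,400:]=B
cv2.imwrite('pics/c0.png',o)
E
```

```text
(no output)
```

View pics/c0.png

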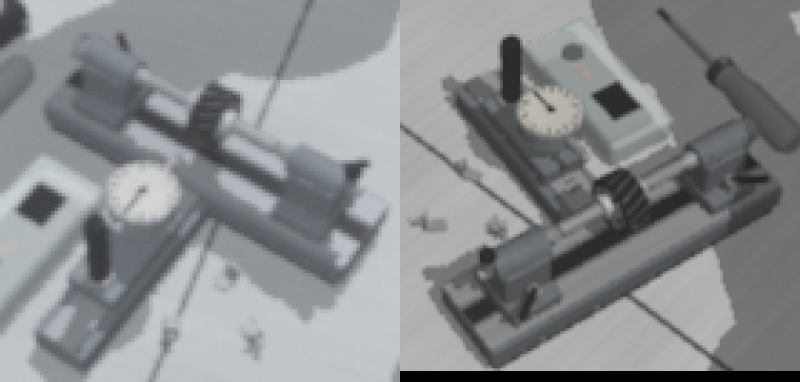

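```bash
python3 - <<'E'
from h import *
for nm,s,d,z in[('griptop',(97,214),(111,40),.124),('dial',(143,190),(150,109),.098),('wheel',(215,115),(222,197),.085)]:
    s=(280+s[0]/3.636,150+s[1]/3.636);d=(275+d[0]/2.857,160+d[1]/2.857)
    print(nm,atz('scene',s,z).round(4),atz('side',d,z).round(4))
# spindle line, both views: spindle near heads
for a,b in[((140,75),(285,140))]:
    P=[atz('scene',(280+u/3.636,150+v/3.636),.088) for u,v in(a,b)];print(P,np.degrees(np.arctan2(*(P[1]-P[0])[[1,0]])))
P=[atz('side',(275+u/2.857,160+v/2.857),.088) for u,v in((152,232),(285,163))];print(P)
E
```

```text
griptop [ 0.6179 -0.059   0.124 ] [ 0.628  -0.0644  0.124 ]
dial [ 0.569  -0.0416  0.098 ] [ 0.5669 -0.0465  0.098 ]
wheel [ 0.4706 -0.0165  0.085 ] [ 0.4691 -0.0248  0.085 ]
[array([ 0.45463972, -0.08792983,  0.088     ]), array([0.47734726, 0.04489638, 0.088     ])] 80.29868450397576
[array([0.48641892, 0.04127266, 0.088     ]), array([ 0.45202383, -0.0850531 ,  0.088     ])]
```

```bash
python3 - <<'E'
from h import *
from scipy.spatial.transform import Rotation as R
s=telemetry.observe();M=R.from_euler('xyz',s['tool_rot']).as_matrix();print(M.round(3))
print('jaw yaw',np.degrees(np.arctan2(M[1,1],M[0,1])))
for u in((150,135),(172,160),(205,130),(190,205)): print(u,atz('scene',u,.15).round(3))
E
```

```text
[[-0.     0.289 -0.957]
 [ 0.001 -0.957 -0.289]
 [-1.    -0.001  0.   ]]
jaw yaw -73.22400396955722
(150, 135) [ 0.55  -0.602  0.15 ]
(172, 160) [ 0.612 -0.48   0.15 ]
(205, 130) [ 0.472 -0.455  0.15 ]
(190, 205) [ 0.73  -0.344  0.15 ]
```

>>> {"name": "play_rows", "arguments": {"deltas": [[31.5, 38.2, 6, 0, 0, 10.6, 85], [31.5, 38.2, 6, 0, 0, 10.6, 60], [31.5, 38.2, 6, 0, 0, 10.6, 60], [31.5, 38.2, 6, 0, 0, 10.6, 60], [31.5, 38.2, 6, 0, 0, 10.6, 60], [31.5, 38.2, 6, 0, 0, 10.6, 60], [31.5, 38.2, 6, 0, 0, 10.6, 60], [31.5, 38.2, 0, 0, 0, 10.6, 60]]}}

```text
clock: 1.1
position: [0.4333, -0.2916, 0.2513]
tool_rot: [0.499, 1.57, -0.864]
force: [0.0, -0.3, -0.1]
grip_width: 0.0604
```

>>> {"name": "play_rows", "arguments": {"deltas": [[31.5, 38.2, 0, 0, 0, 10.6, 60], [31.5, 38.2, 0, 0, 0, 10.6, 60], [31.5, 38.2, 0, 0, 0, 10.6, 60], [31.5, 38.2, 0, 0, 0, 10.6, 60], [31.5, 38.2, 0, 0, 0, 10.6, 60], [31.5, 38.2, 0, 0, 0, 10.6, 60], [0, 0, 0, 0, 0, 0, 60]]}}

```text
clock: 1.98
position: [0.6224, -0.0597, 0.2502]
tool_rot: [2.04, 1.568, 1.788]
force: [-1.1, -0.3, -0.7]
grip_width: 0.0601
```

```bash
python3 - <<'E'
from h import *
s=telemetry.observe();print(s['position'],s['tool_rot'],s['qpos'],s['force'],s['clock'])
ci=vision.camera_info('wrist');im=grab('wrist','w1');np.save('w1.npy',ci,allow_pickle=True)
E
```

```text
[ 0.62243543 -0.05967912  0.2502387 ] [2.03984776 1.56816575 1.78836962] [ 0.49135632  0.57746936 -0.75872305  1.52298236  0.41074903  1.20685551
  0.98557568] [-1.09900268 -0.26163165 -0.73384194] 1.975
```

View pics/w1.png

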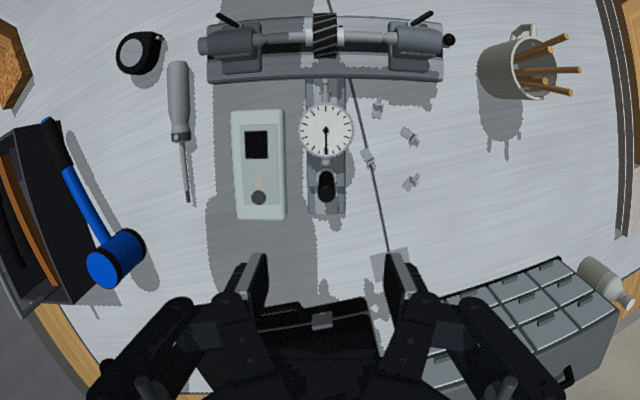

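Wrist view: wheel at about (325,35), dial at (326,130) with the needle towards the thick mark, grip at about (326,185). I'll enlarge the middle.

```bash
python3 - <<'E'
from h import *
a=cv2.imread('pics/w1.png')[0:220,250:400]
cv2.imwrite('pics/c1.png',cv2.resize(a,(409,600),interpolation=3))
ci=np.load('w1.npy',allow_pickle=True).item()
print(ray('wrist',(320,200),ci)[0])
for u,z in(((326,178),.126),((326,130),.098),((325,10),.085),((255,42),.085),((395,40),.085),((235,42),.085),((415,42),.085)): print(u,atz('wrist',u,z,ci).round(4))
E
```

```text
[ 0.54363695 -0.04042682  0.41420852]
(326, 178) [ 0.6117 -0.0565  0.126 ]
(326, 130) [ 0.5694 -0.0456  0.098 ]
(325, 10) [ 0.4435 -0.0144  0.085 ]
(255, 42) [ 0.4575 -0.0941  0.085 ]
(395, 40) [0.4919 0.0494 0.085 ]
(235, 42) [ 0.4501 -0.115   0.085 ]
(415, 42) [0.4977 0.0707 0.085 ]
```

View pics/c1.png

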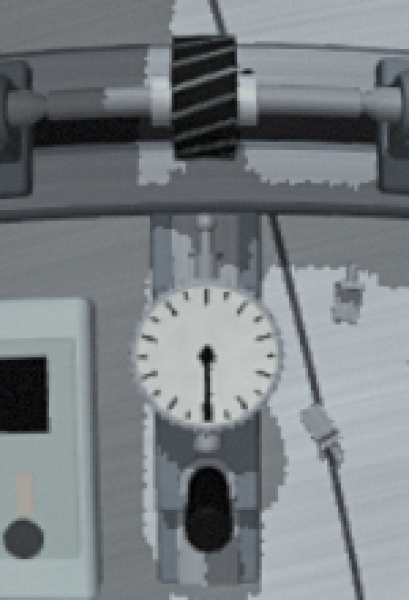

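```bash
python3 - <<'E'
from h import *
ci=np.load('w1.npy',allow_pickle=True).item()
q=lambda x,y,z:atz('wrist',(250+x/2.727,y/2.727),z,ci)
G=q(208,530,.126);D=q(207,354,.098);A=q(60,103,.087);B=q(340,103,.087);T=q(206,218,.088)
print(G,D,A,B,T)
ex=(G-D)[:2];print('yaw GD',np.degrees(np.arctan2(ex[1],ex[0])),np.linalg.norm(ex))
d=(B-A)[:2];print('yaw spindle',np.degrees(np.arctan2(d[1],d[0]))-90)
n=np.array([d[1],-d[0]])/np.linalg.norm(d)
for P in(G,D,T):print('dist',(P-A)[:2]@n, 'along',(P-A)[:2]@d/np.linalg.norm(d))
foot=A[:2]+d/np.linalg.norm(d)*((D-A)[:2]@d/np.linalg.norm(d));print('axis pt',foot,n)
s=telemetry.observe();from scipy.spatial.transform import Rotation as R
M=R.from_euler('xyz',s['tool_rot']).as_matrix();print('jaw yaw',np.degrees(np.arctan2(M[1,1],M[0,1])),M[:,0])
E
```

```text
[ 0.62755048 -0.06028956  0.126     ] [ 0.56922266 -0.04563643  0.098     ] [ 0.45922402 -0.07532665  0.087     ] [0.48588083 0.02804814 0.087     ] [ 0.51893542 -0.03312812  0.088     ]
yaw GD -14.102028996150716 0.0601402389696486
yaw spindle -14.459611207904715
dist 0.15923980585720768 along 0.05659146729729546
dist 0.09910073811244584 along 0.056216135287753155
dist 0.047283101204769466 along 0.05577163432088135
axis pt [ 0.47326105 -0.02089122] [ 0.9683239  -0.24969748]
jaw yaw 75.31187134806108 [-9.70304570e-04  1.09702987e-03 -9.99998928e-01]
```

>>> {"name": "play_rows", "arguments": {"deltas": [[5, -0.6, -40, 0, 0, 0, 50], [0, 0, -40, 0, 0, 0, 45], [0, 0, -35, 0, 0, 0, 40], [0, 0, -25, 0, 0, 0, 40], [0, 0, -15, 0, 0, 0, 40], [0, 0, 0, 0, 0, 0, 40]], "grip_force": 20}}

```text
clock: 2.78
position: [0.6259, -0.0648, 0.0955]
tool_rot: [-2.699, 1.57, -2.959]
force: [1.0, -0.1, 0.1]
grip_width: 0.0399
```

```bash
python3 - <<'E'
from h import *
s=telemetry.observe();print(s['position'],s['force'],s['clock'])
im=grab('wrist','w2')
cv2.imwrite('pics/c2.png',cv2.resize(im[:,170:480,::-1],(465,600),interpolation=3))
E
```

```text
[ 0.62585246 -0.06480324  0.09552616] [ 0.95278594 -0.086824    0.08925695] 2.775
```

View pics/c2.png

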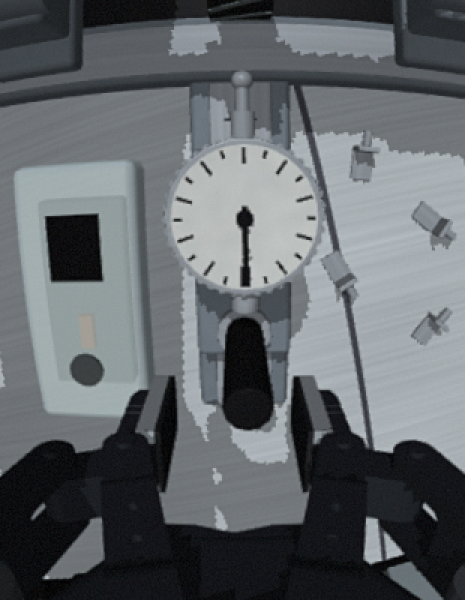

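Dial at (245,215) in the crop with the needle still at zero. The grip sits between the pads but about 4 mm right of centre, which agrees with the TCP's y error. I'll correct that, then close.

>>> {"name": "play_rows", "arguments": {"deltas": [[1.6, 4.5, 0, 0, 0, 0, 40], [0, 0, 0, 0, 0, 0, 40]]}}

```text
clock: 3.08
position: [0.6285, -0.0591, 0.0969]
tool_rot: [0.307, 1.57, 0.049]
force: [-0.1, 0.6, 0.6]
grip_width: 0.04
```

>>> {"name": "play_rows", "arguments": {"deltas": [[0, 0, 0, 0, 0, 0, 25], [0, 0, 0, 0, 0, 0, 16], [0, 0, 0, 0, 0, 0, 14], [0, 0, 0, 0, 0, 0, 14]], "grip_force": 25}}

```text
clock: 3.58
position: [0.628, -0.0603, 0.0963]
tool_rot: [-1.258, 1.57, -1.517]
force: [-1.8, -1.9, 5.9]
grip_width: 0.0162
```

>>> {"name": "play_rows", "arguments": {"deltas": [[-3.9, 1, 0, 0, 0, 0, 14], [-3.9, 1, 0, 0, 0, 0, 14], [-3.9, 1, 0, 0, 0, 0, 14], [-3.9, 1, 0, 0, 0, 0, 14], [-1.9, 0.5, 0, 0, 0, 0, 14], [0, 0, 0, 0, 0, 0, 14]]}}

```text
clock: 4.32
position: [0.6109, -0.056, 0.0964]
tool_rot: [-0.412, 1.569, -0.671]
force: [1.2, -4.0, 3.4]
grip_width: 0.0164
```

```bash
python3 - <<'E'
from h import *
s=telemetry.observe();print(s['position'],s['force'],s['clock'])
im=grab('wrist','w3')
cv2.imwrite('pics/c3.png',cv2.resize(im[:300,230:420,::-1],(380,600),interpolation=3))
E
```

```text
[ 0.61088614 -0.05600523  0.09636764] [ 1.20672222 -3.95053119  3.43294106] 4.325
```

View pics/c3.png

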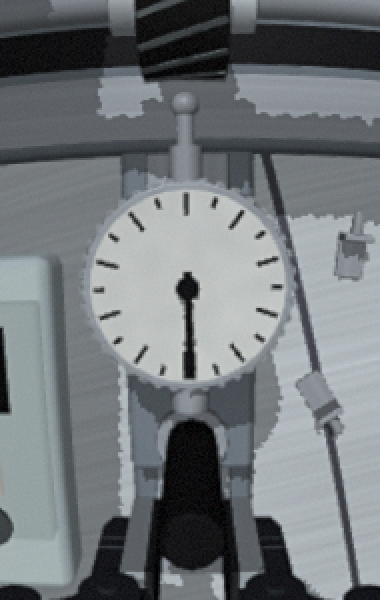

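The ball is just short of the rim and the needle is still at zero. From here a script will read the needle.

```bash
cat > needle.py <<'E'
from h import *
YAW=np.radians(-14.3); EX=np.array([np.cos(YAW),np.sin(YAW),0])
def needle(im,ci,C,save=None,n='wrist'):
    """C: dial centre; refine by hub (bright disc), then the darkest spoke"""
    g=im.mean(2).astype(np.float32); th=np.radians(np.arange(0,360,1.)); r=np.arange(.006,.0185,.0008)
    best=None
    for dx in np.arange(-.003,.0031,.001):
        for dy in np.arange(-.003,.0031,.001):
            c=np.array([C[0]+dx,C[1]+dy,.098]); K=[]
            a=YAW-th
            P=c+np.stack([np.cos(a)[:,None]*r,np.sin(a)[:,None]*r,0*a[:,None]*r],-1)
            uv=proj_many(n,P.reshape(-1,3),ci).astype(np.float32)
            v=cv2.remap(g,uv[:,0].reshape(len(th),-1),uv[:,1].reshape(len(th),-1),1).mean(1)
            i=v.argmin()
            if best is None or v[i]<best[0]: 
                w=np.clip(np.median(v)-v,0,None); k=(np.arange(-6,7)+i)%360
                best=(v[i],i+(np.arange(-6,7)*w[k]).sum()/w[k].sum(),np.median(v),dx,dy)
    a=best[1]%360
    return a, a/36, best
def proj_many(n,P,ci):
    K=np.array(ci['mtx']);R=cv2.Rodrigues(np.array(ci['rvec'],float))[0];t=np.array(ci['tvec'],float).ravel()
    c=P@R.T+t
    if n=='wrist':
        r=np.hypot(c[:,0],c[:,1]);k=np.arctan2(r,c[:,2])/r; x,y=c[:,0]*k,c[:,1]*k
    else: x,y=c[:,0]/c[:,2],c[:,1]/c[:,2]
    return np.stack([K[0,0]*x+K[0,2],K[1,1]*y+K[1,2]],1)
E
cat > rd.py <<'E'
from needle import *
import sys
s=telemetry.observe();ci=vision.camera_info('wrist');im=vision.grab_frame('wrist')
C=s['position']-.060*EX if len(sys.argv)<3 else np.array([float(sys.argv[1]),float(sys.argv[2]),0])
print(s['clock'],s['position'].round(4),s['force'].round(1),'dialC',C[:2].round(4)); a,mm,b=needle(im,ci,C);print('mm %.2f'%mm,'dark',[round(float(x),4) for x in b])
E
python3 rd.py
```

```text
4.375 [ 0.6109 -0.056   0.0963] [ 2.3 -5.2  4.7] dialC [ 0.5527 -0.0412]
mm 10.00 dark [11.9489, -0.0349, 191.0665, -0.003, 0.0]
```

>>> {"name": "play_rows", "arguments": {"deltas": [[-1.5, 0.4, 0, 0, 0, 0, 14], [-1.5, 0.4, 0, 0, 0, 0, 14], [0, 0, 0, 0, 0, 0, 14]]}}

```text
clock: 4.8
position: [0.6079, -0.0553, 0.0964]
tool_rot: [-0.479, 1.569, -0.739]
force: [1.5, -5.4, 3.6]
grip_width: 0.0163
```

```bash
python3 rd.py
```

```text
4.8 [ 0.6079 -0.0553  0.0964] [ 1.5 -5.4  3.6] dialC [ 0.5498 -0.0405]
mm 10.00 dark [11.7394, -0.1513, 191.7365, -0.003, 0.0]
```

>>> {"name": "play_rows", "arguments": {"deltas": [[-1.5, 0.4, 0, 0, 0, 0, 14], [-0.5, 0.1, 0, 0, 0, 0, 14], [0, 0, 0, 0, 0, 0, 14]]}}

```text
clock: 5.22
position: [0.6061, -0.0548, 0.0964]
tool_rot: [-0.418, 1.569, -0.677]
force: [3.9, -5.9, 4.0]
grip_width: 0.0163
```

```bash
python3 rd.py
```

```text
5.225 [ 0.6061 -0.0548  0.0964] [ 3.9 -5.9  4. ] dialC [ 0.5479 -0.04  ]
mm 0.13 dark [16.4971, 4.7745, 192.7416, 0.0, -0.001]
```

Contact. I need about 2.9 mm more.

>>> {"name": "play_rows", "arguments": {"deltas": [[-1.2, 0.3, 0, 0, 0, 0, 14], [-1.2, 0.3, 0, 0, 0, 0, 14], [0, 0, 0, 0, 0, 0, 14]]}}

```text
clock: 5.65
position: [0.6036, -0.0542, 0.0964]
tool_rot: [-0.421, 1.569, -0.681]
force: [3.7, -5.2, 3.7]
grip_width: 0.0159
```

```bash
python3 rd.py
```

```text
5.65 [ 0.6036 -0.0542  0.0964] [ 3.7 -5.2  3.7] dialC [ 0.5455 -0.0394]
mm 2.67 dark [13.7246, 96.1032, 192.6649, -0.001, -0.003]
```

>>> {"name": "play_rows", "arguments": {"deltas": [[-0.4, 0.1, 0, 0, 0, 0, 14], [0, 0, 0, 0, 0, 0, 14], [0, 0, 0, 0, 0, 0, 20], [0, 0, 0, 0, 0, 0, 40], [0, 0, 0, 0, 0, 0, 40]]}}

```text
clock: 6.32
position: [0.6025, -0.053, 0.0959]
tool_rot: [2.742, 1.57, 2.484]
force: [-0.3, 0.0, 0.0]
grip_width: 0.0396
```

```bash
python3 rd.py
```

```text
6.325 [ 0.6025 -0.053   0.0959] [-0.3  0.   0. ] dialC [ 0.5444 -0.0381]
mm 2.94 dark [15.4863, 105.7712, 194.4791, 0.002, 0.001]
```

>>> {"name": "play_rows", "arguments": {"deltas": [[0, 0, 15, 0, 0, 0, 40], [0, 0, 40, 0, 0, 0, 40], [0, 0, 45, 0, 0, 0, 40], [-8, 2, 10, 0, 0, -10, 20], [-8, 2, 0, 0, 0, -10, 0], [-8, 2, 0, 0, 0, -10, 0], [-8, 2, 0, 0, 0, -10, 0], [-8, 2, 0, 0, 0, -10, 0]]}}

```text
clock: 7.38
position: [0.5625, -0.0429, 0.2071]
tool_rot: [1.371, 1.57, 0.234]
force: [0.1, 0.2, 0.0]
grip_width: -0.0001
```

>>> {"name": "play_rows", "arguments": {"deltas": [[-8, 2, 0, 0, 0, -10, 0], [-8, 2, 0, 0, 0, -10, 0], [-8, 2, 0, 0, 0, -10, 0], [-8, 2, 0, 0, 0, -10, 0], [-8, 2, 0, 0, 0, -10, 0], [-8, 2, 0, 0, 0, -10, 0], [-8, 2, 0, 0, 0, -10, 0], [-8, 2, 0, 0, 0, -10, 0]]}}

```text
clock: 8.38
position: [0.4985, -0.0267, 0.207]
tool_rot: [3.059, 1.57, 0.526]
force: [0.7, -0.2, -1.1]
grip_width: -0.0002
```

>>> {"name": "play_rows", "arguments": {"deltas": [[-1.5, 0, -15, 0, 0, -10, 0], [0, 0, -15, 0, 0, -10, 0], [0, 0, -10, 0, 0, -10, 0], [0, 0, 0, 0, 0, -10, 0], [0, 0, 0, 0, 0, -10, 0], [0, 0, 0, 0, 0, 0, 0]]}}

```text
clock: 9.12
position: [0.4974, -0.0267, 0.1668]
tool_rot: [-2.425, 1.57, 0.459]
force: [-0.5, -0.5, 0.2]
grip_width: 0.0001
```

```bash
python3 rd.py 0.5453 -0.0392; python3 - <<'E'
from h import *
s=telemetry.observe();print(s['qpos'].round(2))
from scipy.spatial.transform import Rotation as R
M=R.from_euler('xyz',s['tool_rot']).as_matrix();print('jaw yaw',np.degrees(np.arctan2(M[1,1],M[0,1])),M[:,0])
print(proj('wrist',(.5453,-.0392,.098)),proj('wrist',s['position']))
im=grab('wrist','w4')
E
```

```text
9.125 [ 0.4974 -0.0267  0.1668] [-0.5 -0.5  0.2] dialC [ 0.5453 -0.0392]
mm 2.92 dark [19.3851, 105.0195, 140.3474, 0.002, 0.003]
[-0.01  0.38 -0.07  1.97  0.04  0.79 -1.93]
jaw yaw -104.56314722046163 [ 9.20389945e-04  3.77315210e-04 -9.99999505e-01]
[325.06073051 145.70160852] [324.63365488 245.98185463]
```

View pics/w4.png

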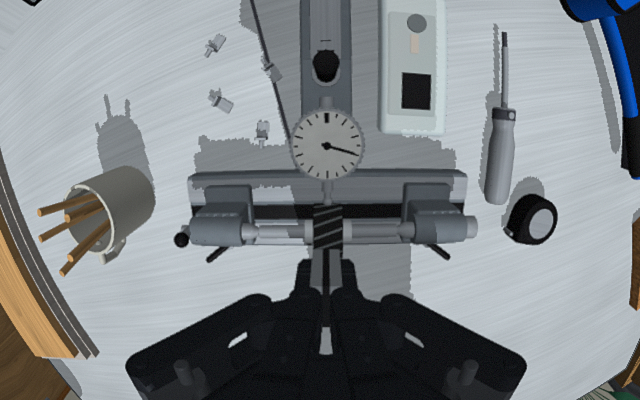

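Needle at about 105° from the thick mark (2.92 mm); the wheel (328,225) and spindle (row ~232) are just ahead of the closed fingertips. I'll work out the axis from this view.

```bash
python3 - <<'E'
from h import *
ci=vision.camera_info('wrist')
A=atz('wrist',(270,232),.087,ci);B=atz('wrist',(385,231),.087,ci);W=atz('wrist',(328,230),.087,ci);D=atz('wrist',(327.5,146),.098,ci)
n=np.array([np.cos(np.radians(-14.3)),np.sin(np.radians(-14.3))]);e=np.array([-n[1],n[0]])
print(A,B,W,D)
p=telemetry.observe()['position']
for P in(A,B,W,D): print(((P-p)[:2]@n*1e3).round(1),((P-p)[:2]@e*1e3).round(1))
print('old axis',(np.array([.4733,-.0209])-p[:2])@n,(np.array([.4733,-.0209])-p[:2])@e)
E
```

```text
[0.48414126 0.02581497 0.087     ] [ 0.46014797 -0.07085083  0.087     ] [ 0.47369105 -0.02334028  0.087     ] [ 0.54458318 -0.04103415  0.098     ]
-25.8 47.8
-25.2 -51.8
-23.8 -2.4
49.3 -2.1
old axis -0.024754809154841267 -0.00015192105488934829
```

>>> {"name": "play_rows", "arguments": {"deltas": [[-12.5, 2.6, 0, 0, 0, 0, 0], [-12, 2.6, -10, 0, 0, 0, 0], [0, 0, -20, 0, 0, 0, 0], [0, 0, -15, 0, 0, 0, 0], [0, 0, -6, 0, 0, 0, 0], [0, 0, 0, 0, 0, 0, 0]]}}

```text
clock: 9.98
position: [0.4725, -0.022, 0.1148]
tool_rot: [0.191, 1.57, 3.074]
force: [0.1, 0.3, 1.0]
grip_width: -0.0
```

>>> {"name": "play_rows", "arguments": {"deltas": [[0, 0, -1.5, 0, 0, 0, 0], [0, 0, -1, 0, 0, 0, 0], [0, 0, 0, 0, 0, 0, 0]]}}

```text
clock: 10.35
position: [0.4727, -0.022, 0.1126]
tool_rot: [-2.706, 1.571, 0.176]
force: [0.0, -0.8, -0.2]
grip_width: -0.0
```

>>> {"name": "play_rows", "arguments": {"deltas": [[0, 0, -1, 0, 0, 0, 0], [0, 0, -0.5, 0, 0, 0, 0], [0, 0, 0, 0, 0, 0, 0]]}}

```text
clock: 10.72
position: [0.4726, -0.022, 0.1109]
tool_rot: [0.047, 1.571, 2.93]
force: [0.3, 0.7, 0.8]
grip_width: -0.0
```

>>> {"name": "play_rows", "arguments": {"deltas": [[0, 0, -1, 0, 0, 0, 0], [0, 0, -0.5, 0, 0, 0, 0], [0, 0, 0, 0, 0, 0, 0]]}}

```text
clock: 11.1
position: [0.4726, -0.022, 0.1094]
tool_rot: [0.086, 1.571, 2.969]
force: [-0.3, 0.6, -0.3]
grip_width: -0.0002
```

>>> {"name": "play_rows", "arguments": {"deltas": [[0, 0, -0.8, 0, 0, 0, 0], [0, 0, 0, 0, 0, 0, 0]]}}

```text
clock: 11.35
position: [0.4726, -0.022, 0.1086]
tool_rot: [-0.229, 1.571, 2.654]
force: [0.2, 1.1, 0.4]
grip_width: -0.0002
```

>>> {"name": "play_rows", "arguments": {"deltas": [[0, 0, -0.8, 0, 0, 0, 0], [0, 0, 0, 0, 0, 0, 0]]}}

```text
clock: 11.6
position: [0.4726, -0.022, 0.1078]
tool_rot: [-0.066, 1.571, 2.817]
force: [0.1, -0.3, -0.2]
grip_width: -0.0004
```

>>> {"name": "play_rows", "arguments": {"deltas": [[0, 0, -0.8, 0, 0, 0, 0], [0, 0, 0, 0, 0, 0, 0]]}}

```text
clock: 11.85
position: [0.4726, -0.022, 0.107]
tool_rot: [0.365, 1.571, -3.035]
force: [-0.1, 0.7, 0.5]
grip_width: -0.0001
```

>>> {"name": "play_rows", "arguments": {"deltas": [[0, 0, -0.8, 0, 0, 0, 0], [0, 0, 0, 0, 0, 0, 0]]}}

```text
clock: 12.1
position: [0.4726, -0.022, 0.1062]
tool_rot: [-0.025, 1.571, 2.858]
force: [-0.6, -0.2, -0.3]
grip_width: 0.0
```

```bash
python3 rd.py 0.5453 -0.0392; python3 - <<'E'
from h import *
w=vision.grab_frame('wrist')[100:290,230:420,::-1];d=vision.grab_frame('side')[:,:,::-1]
u=proj('side',(.473,-.021,.1)).astype(int);print(u)
d=d[u[1]-50:u[1]+50,u[0]-50:u[0]+50]
cv2.imwrite('pics/c5.png',np.hstack([cv2.resize(w,(400,400),interpolation=3),cv2.resize(d,(400,400),interpolation=3)]))
E
```

```text
12.1 [ 0.4726 -0.022   0.1062] [-0.6 -0.2 -0.3] dialC [ 0.5453 -0.0392]
mm 2.94 dark [12.3397, 105.826, 149.7095, -0.001, -0.002]
[350 225]
```

View pics/c5.png

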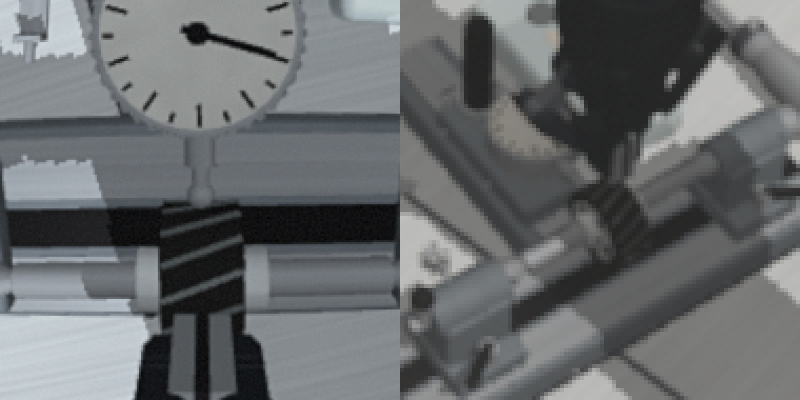

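The tip stands right over the top of the rim, about to touch. I'll keep going down in small steps.

>>> {"name": "play_rows", "arguments": {"deltas": [[0, 0, -0.8, 0, 0, 0, 0], [0, 0, 0, 0, 0, 0, 0]]}}

```text
clock: 12.5
position: [0.4726, -0.022, 0.1054]
tool_rot: [-0.018, 1.571, 2.865]
force: [0.2, 0.1, -0.7]
grip_width: -0.0001
```

>>> {"name": "play_rows", "arguments": {"deltas": [[0, 0, -0.8, 0, 0, 0, 0], [0, 0, 0, 0, 0, 0, 0]]}}

```text
clock: 12.75
position: [0.4726, -0.022, 0.1046]
tool_rot: [0.16, 1.571, 3.042]
force: [-0.3, -0.4, 0.2]
grip_width: 0.0
```

```bash
python3 - <<'E'
from h import *
ci=vision.camera_info('wrist');p=telemetry.observe()['position'];o=ray('wrist',(320,200),ci)[0]
n=np.array([np.cos(np.radians(-14.3)),np.sin(np.radians(-14.3))]);e=np.array([-n[1],n[0]])
c=lambda u,v:(230+u*.475,100+v*.475)
print('cam',(o-p)[:2]@n,o[2]-p[2])
for nm,uv,z in(('spL',(60,287),.085),('spR',(330,285),.085),('collL',(147,280),.085),('ball',(201,190),.088),('tyretop',(202,205),.095),('tyre bottom left edge',(161,335),.09),('dial',(198,33),.098)):
    P=atz('wrist',c(*uv),z,ci);print(nm,((P-p)[:2]@n*1e3).round(1),((P-p)[:2]@e*1e3).round(1))
print(proj('wrist',p))
E
```

```text
cam 0.08061787881633284 0.16388218874464466
spL -2.6 43.8
spR -2.5 -40.7
collL -0.2 16.1
ball 29.3 -0.7
tyretop 26.9 -1.0
tyre bottom left edge -16.7 12.1
dial 74.5 -0.3
[324.62716382 246.06246625]
```

>>> {"name": "play_rows", "arguments": {"deltas": [[0, 0, -0.8, 0, 0, 0, 0], [0, 0, 0, 0, 0, 0, 0]]}}

```text
clock: 13.0
position: [0.4726, -0.022, 0.1038]
tool_rot: [0.07, 1.571, 2.953]
force: [0.0, 0.1, -0.3]
grip_width: 0.0
```

```bash
python3 rd.py 0.5453 -0.0392; python3 - <<'E'
from h import *
w=vision.grab_frame('wrist')[190:290,265:385,::-1];d=vision.grab_frame('side')[:,:,::-1]
d=d[190:260,310:390]
cv2.imwrite('pics/c6.png',np.hstack([cv2.resize(w,(400,333),interpolation=3),cv2.resize(d,(381,333),interpolation=3)]))
E
```

```text
13.0 [ 0.4726 -0.022   0.1038] [ 0.   0.1 -0.3] dialC [ 0.5453 -0.0392]
mm 2.92 dark [12.9846, 105.0265, 150.2565, 0.0, 0.0]
```

View pics/c6.png

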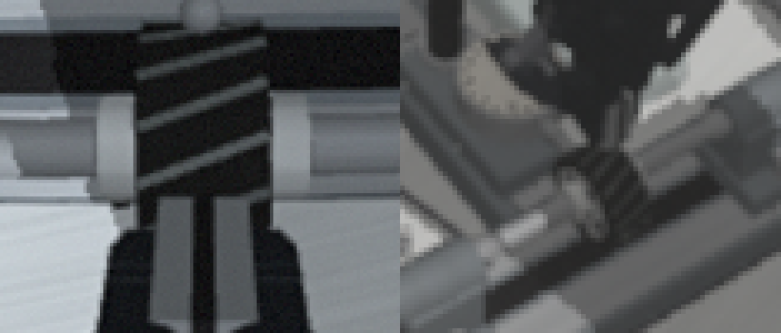

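```bash
python3 - <<'E'
from h import *
p=telemetry.observe()['position']
n=np.array([np.cos(np.radians(-14.3)),np.sin(np.radians(-14.3)),0]);e=np.array([-n[1],n[0],0])
f=lambda P:((proj('side',P)-[310,190])/.21+[400,0]).round(0)
print('tcp',f(p),'tcp+20',f(p+[0,0,.02]))
for dx in(-.011,.011):
  for dz in (0,.02): print('tip edge',dx,dz,f(p+n*dx+[0,0,dz]))
ax=np.array([.4727,-.022,.085])
for k in(-1,1): print('rim top y',k*12,f(ax+[0,0,.023]+e*k*.012),'axis',f(ax+e*k*.02))
g=lambda P:((proj('wrist',P)-[265,190])/.3).round(0)
for dx in(-.011,0,.011):
  for dz in (0,.02): print('wrist tip edge',dx,dz,g(p+n*dx+[0,0,dz]))
print('rim top wrist',[g(ax+[0,0,.023]+e*k*.012) for k in(-1,1)],'axis',g(ax))
E
```

```text
tcp [596. 161.] tcp+20 [599. 136.]
tip edge -0.011 0 [610. 177.]
tip edge -0.011 0.02 [613. 151.]
tip edge 0.011 0 [583. 146.]
tip edge 0.011 0.02 [585. 120.]
rim top y -12 [617. 145.] axis [627. 167.]
rim top y 12 [576. 167.] axis [560. 203.]
wrist tip edge -0.011 0 [199. 241.]
wrist tip edge -0.011 0.02 [199. 300.]
wrist tip edge 0 0 [199. 187.]
wrist tip edge 0 0.02 [198. 242.]
wrist tip edge 0.011 0 [198. 129.]
wrist tip edge 0.011 0.02 [198. 180.]
rim top wrist [array([268., 196.]), array([129., 197.])] axis [199. 144.]
```

Neither view shows contact: the visible finger ends look higher than the TCP. The force reads zero, so I'll go on down in 2 mm steps.

>>> {"name": "play_rows", "arguments": {"deltas": [[0, 0, -1, 0, 0, 0, 0], [0, 0, -1, 0, 0, 0, 0], [0, 0, 0, 0, 0, 0, 0]]}}

```text
clock: 13.52
position: [0.4726, -0.022, 0.1018]
tool_rot: [0.023, 1.571, 2.905]
force: [0.3, -0.0, -0.3]
grip_width: -0.0
```

```bash
python3 - <<'E'
from h import *
w=vision.grab_frame('wrist')[180:400,200:450,::-1]
w=cv2.convertScaleAbs(w,alpha=2.2,beta=25)
cv2.imwrite('pics/c7.png',cv2.resize(w,(680,598),interpolation=3))
E
```

```text
(no output)
```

View pics/c7.png

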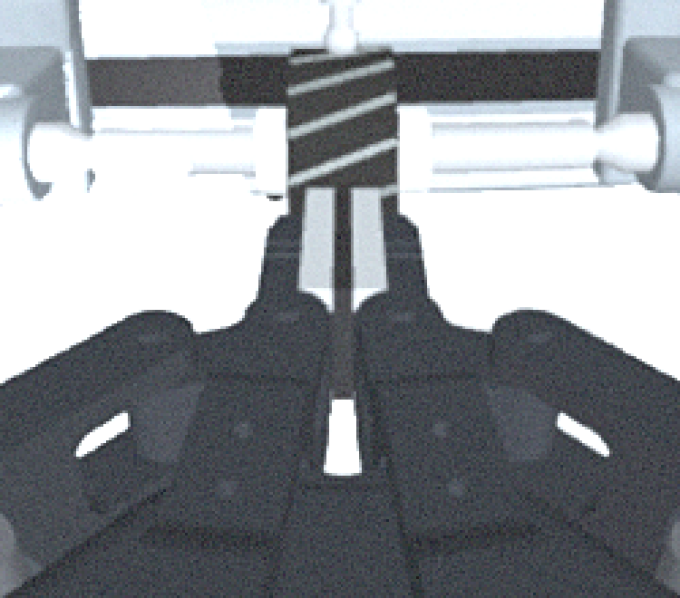

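The pad tips (rows 187–290 in the crop) clearly stand well above the wheel, so the tip ends higher than the stated TCP. I'll go down in 3 mm steps and watch the force.

>>> {"name": "play_rows", "arguments": {"deltas": [[0, 0, -1.5, 0, 0, 0, 0], [0, 0, -1.5, 0, 0, 0, 0], [0, 0, 0, 0, 0, 0, 0]]}}

```text
clock: 13.95
position: [0.4726, -0.022, 0.0988]
tool_rot: [0.268, 1.571, -3.133]
force: [0.7, -0.1, -0.4]
grip_width: 0.0002
```

>>> {"name": "play_rows", "arguments": {"deltas": [[0, 0, -1.5, 0, 0, 0, 0], [0, 0, -1, 0, 0, 0, 0], [0, 0, 0, 0, 0, 0, 0]]}}

```text
clock: 14.32
position: [0.4726, -0.022, 0.0963]
tool_rot: [0.163, 1.571, 3.046]
force: [0.2, 0.4, 0.9]
grip_width: 0.0
```

>>> {"name": "play_rows", "arguments": {"deltas": [[0, 0, -1.5, 0, 0, 0, 0], [0, 0, -1, 0, 0, 0, 0], [0, 0, 0, 0, 0, 0, 0]]}}

```text
clock: 14.7
position: [0.4726, -0.022, 0.0938]
tool_rot: [0.001, 1.571, 2.884]
force: [0.3, 0.3, 0.1]
grip_width: 0.0002
```

```bash
python3 rd.py 0.5453 -0.0392; python3 - <<'E'
from h import *
import numpy as np
d=vision.grab_frame('side')[195:245,325:385,::-1]
d=cv2.convertScaleAbs(d,alpha=1.8,beta=15)
cv2.imwrite('pics/c8.png',cv2.resize(d,(720,600),interpolation=3))
p=telemetry.observe()['position']
f=lambda P:((proj('side',P)-[325,195])*12).round(0)
ax=np.array([.4727,-.022,.085]);e=np.array([.247,.969,0])
print('tcp',f(p),'+24',f(p+[0,0,.024]),'rim top',[f(ax+[0,0,.022]+e*k) for k in(-.012,0,.012)],'axis',[f(ax+e*k) for k in(-.02,.02)])
E
```

```text
14.7 [ 0.4726 -0.022   0.0938] [0.3 0.3 0.1] dialC [ 0.5453 -0.0392]
mm 2.94 dark [11.814, 105.7694, 152.422, -0.001, -0.002]
tcp [312. 378.] +24 [319. 302.] rim top [array([367., 309.]), array([316., 337.]), array([264., 364.])] axis [array([392., 361.]), array([224., 451.])]
```

View pics/c8.png

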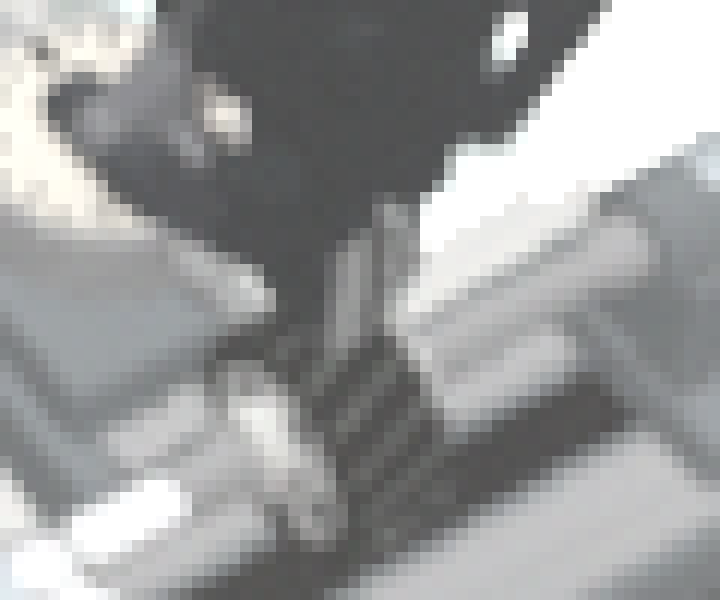

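The side view agrees: the pad ends sit about 23 mm above the reported TCP, so roughly 4–10 mm over the rim. I've now used all 12 viewings, so from here I go by force and the needle reader.

>>> {"name": "play_rows", "arguments": {"deltas": [[0, 0, -1, 0, 0, 0, 0], [0, 0, -1, 0, 0, 0, 0], [0, 0, 0, 0, 0, 0, 0]]}}

```text
clock: 15.18
position: [0.4726, -0.022, 0.0918]
tool_rot: [0.276, 1.571, -3.124]
force: [-0.3, -0.4, 0.3]
grip_width: -0.0
```

>>> {"name": "play_rows", "arguments": {"deltas": [[0, 0, -1, 0, 0, 0, 0], [0, 0, -0.5, 0, 0, 0, 0], [0, 0, 0, 0, 0, 0, 0]]}}

```text
clock: 15.55
position: [0.4727, -0.022, 0.0904]
tool_rot: [-1.028, 1.571, 1.855]
force: [-0.3, -0.1, 1.2]
grip_width: 0.0
```

>>> {"name": "play_rows", "arguments": {"deltas": [[0, 0, -0.7, 0, 0, 0, 0], [0, 0, 0, 0, 0, 0, 0]]}}

```text
clock: 15.8
position: [0.4726, -0.022, 0.0896]
tool_rot: [0.057, 1.571, 2.94]
force: [-0.9, -0.5, 0.3]
grip_width: -0.0004
```

>>> {"name": "play_rows", "arguments": {"deltas": [[0, 0, -0.7, 0, 0, 0, 0], [0, 0, 0, 0, 0, 0, 0]]}}

```text
clock: 16.05
position: [0.4726, -0.022, 0.0889]
tool_rot: [0.139, 1.571, 3.022]
force: [-0.1, 0.3, 0.3]
grip_width: -0.0002
```

>>> {"name": "play_rows", "arguments": {"deltas": [[0, 0, -0.8, 0, 0, 0, 0], [0, 0, -0.7, 0, 0, 0, 0], [0, 0, 0, 0, 0, 0, 0]]}}

```text
clock: 16.42
position: [0.4726, -0.022, 0.0874]
tool_rot: [0.011, 1.571, 2.893]
force: [-0.1, 0.1, 0.0]
grip_width: -0.0001
```

>>> {"name": "play_rows", "arguments": {"deltas": [[0, 0, -0.7, 0, 0, 0, 0], [0, 0, -0.3, 0, 0, 0, 0], [0, 0, 0, 0, 0, 0, 0]]}}

```text
clock: 16.8
position: [0.4726, -0.022, 0.0865]
tool_rot: [-0.075, 1.571, 2.807]
force: [0.1, -1.4, 0.1]
grip_width: 0.0
```

>>> {"name": "play_rows", "arguments": {"deltas": [[0, 0, -0.7, 0, 0, 0, 0], [0, 0, -0.5, 0, 0, 0, 0], [0, 0, 0, 0, 0, 0, 0]]}}

```text
clock: 17.18
position: [0.4726, -0.022, 0.0852]
tool_rot: [-0.02, 1.571, 2.863]
force: [-1.2, -0.2, 0.5]
grip_width: 0.0001
```

>>> {"name": "play_rows", "arguments": {"deltas": [[0, 0, -0.7, 0, 0, 0, 0], [0, 0, -0.3, 0, 0, 0, 0], [0, 0, 0, 0, 0, 0, 0]]}}

```text
clock: 17.55
position: [0.4727, -0.022, 0.0843]
tool_rot: [-2.621, 1.571, 0.261]
force: [0.2, -0.0, 3.2]
grip_width: 0.0
```

Contact at 3.2 N. I'll press a little more and draw the tip 12 mm away from the gauge as a trial stroke.

>>> {"name": "play_rows", "arguments": {"deltas": [[0, 0, -0.6, 0, 0, 0, 0], [-2.9, 0.75, 0, 0, 0, 0, 0], [-2.9, 0.75, -0.2, 0, 0, 0, 0], [-2.9, 0.75, -0.2, 0, 0, 0, 0], [-2.9, 0.75, 0, 0, 0, 0, 0], [0, 0, 0, 0, 0, 0, 0]]}}

```text
clock: 18.3
position: [0.4605, -0.0189, 0.0832]
tool_rot: [0.267, 1.57, -3.134]
force: [-1.5, -0.3, 4.4]
grip_width: 0.0002
```

```bash
python3 rd.py 0.5453 -0.0392
```

```text
18.3 [ 0.4605 -0.0189  0.0832] [-1.5 -0.3  4.4] dialC [ 0.5453 -0.0392]
mm 4.50 dark [13.9753, 162.0683, 156.6227, 0.002, -0.001]
```

The reading rose from 2.94 to 4.50 mm, so that is the right direction. Lift, return to the gauge side and draw again.

>>> {"name": "play_rows", "arguments": {"deltas": [[0, 0, 6, 0, 0, 0, 0], [11.6, -3, 0, 0, 0, 0, 0], [11.7, -2.9, 0, 0, 0, 0, 0], [0, 0, -4.5, 0, 0, 0, 0], [0, 0, -1.5, 0, 0, 0, 0], [0, 0, 0, 0, 0, 0, 0]]}}

```text
clock: 19.1
position: [0.4845, -0.0249, 0.0833]
tool_rot: [-2.916, 1.57, -0.034]
force: [2.3, -1.3, 4.6]
grip_width: -0.0001
```

```bash
python3 rd.py 0.5453 -0.0392
```

```text
19.1 [ 0.4845 -0.0249  0.0833] [ 2.3 -1.3  4.6] dialC [ 0.5453 -0.0392]
mm 4.53 dark [11.8855, 162.9355, 155.2285, 0.003, -0.001]
```

Good contact at 4.6 N and the wheel hasn't moved. Next stroke.

>>> {"name": "play_rows", "arguments": {"deltas": [[-2.9, 0.75, 0, 0, 0, 0, 0], [-2.9, 0.75, 0, 0, 0, 0, 0], [-2.9, 0.75, 0.1, 0, 0, 0, 0], [-2.9, 0.75, 0.2, 0, 0, 0, 0], [0, 0, 0, 0, 0, 0, 0]]}}

```text
clock: 19.77
position: [0.4723, -0.0219, 0.0838]
tool_rot: [0.907, 1.571, -2.493]
force: [0.5, -1.7, 6.5]
grip_width: 0.0001
```

```bash
python3 rd.py 0.5453 -0.0392
```

```text
19.775 [ 0.4723 -0.0219  0.0838] [ 0.5 -1.7  6.5] dialC [ 0.5453 -0.0392]
mm 6.16 dark [12.8686, 221.6935, 155.0797, 0.0, -0.002]
```

>>> {"name": "play_rows", "arguments": {"deltas": [[-2.9, 0.75, 0.3, 0, 0, 0, 0], [-2.9, 0.75, 0.3, 0, 0, 0, 0], [-2.9, 0.75, 0.4, 0, 0, 0, 0], [0, 0, 0, 0, 0, 0, 0]]}}

```text
clock: 20.32
position: [0.4634, -0.0196, 0.0847]
tool_rot: [0.395, 1.57, -3.005]
force: [-1.8, -1.9, 5.0]
grip_width: -0.0002
```

```bash
python3 rd.py 0.5453 -0.0392
```

```text
20.325 [ 0.4634 -0.0196  0.0847] [-1.8 -1.9  5. ] dialC [ 0.5453 -0.0392]
mm 6.97 dark [13.6174, 250.7777, 154.401, 0.0, 0.001]
```

>>> {"name": "play_rows", "arguments": {"deltas": [[0, 0, 6, 0, 0, 0, 0], [10.2, -2.6, 0, 0, 0, 0, 0], [10.2, -2.6, 0, 0, 0, 0, 0], [0, 0, -4.5, 0, 0, 0, 0], [0, 0, -1.2, 0, 0, 0, 0], [0, 0, 0, 0, 0, 0, 0]]}}

```text
clock: 21.12
position: [0.4848, -0.0249, 0.0849]
tool_rot: [-2.936, 1.57, -0.053]
force: [2.6, -0.3, 5.1]
grip_width: -0.0
```

>>> {"name": "play_rows", "arguments": {"deltas": [[-2.9, 0.75, 0.2, 0, 0, 0, 0], [-2.9, 0.75, 0.3, 0, 0, 0, 0], [-2.9, 0.75, 0.3, 0, 0, 0, 0], [0, 0, 0, 0, 0, 0, 0]]}}

```text
clock: 21.62
position: [0.4758, -0.0226, 0.0859]
tool_rot: [-3.068, 1.57, -0.185]
force: [0.0, -0.4, 8.1]
grip_width: 0.0003
```

```bash
python3 rd.py 0.5453 -0.0392
```

```text
21.625 [ 0.4758 -0.0226  0.0859] [ 0.  -0.4  8.1] dialC [ 0.5453 -0.0392]
mm 7.41 dark [13.0968, 266.6713, 153.6227, 0.0, 0.0]
```

>>> {"name": "play_rows", "arguments": {"deltas": [[-2.9, 0.75, 0.5, 0, 0, 0, 0], [0, 0, 0, 0, 0, 0, 0]]}}

```text
clock: 21.92
position: [0.4728, -0.0219, 0.0863]
tool_rot: [-3.121, 1.57, -0.238]
force: [0.3, -1.6, 7.0]
grip_width: -0.0002
```

```bash
python3 rd.py 0.5453 -0.0392
```

```text
21.925 [ 0.4728 -0.0219  0.0863] [ 0.3 -1.6  7. ] dialC [ 0.5453 -0.0392]
mm 7.42 dark [13.1124, 267.0972, 153.7733, 0.0, 0.0]
```

>>> {"name": "play_rows", "arguments": {"deltas": [[-2.9, 0.75, 0.4, 0, 0, 0, 0], [0, 0, 0, 0, 0, 0, 0]]}}

```text
clock: 22.22
position: [0.4699, -0.0212, 0.0868]
tool_rot: [-3.109, 1.57, -0.226]
force: [0.5, -1.7, 6.6]
grip_width: 0.0001
```

```bash
python3 rd.py 0.5453 -0.0392
```

```text
22.225 [ 0.4699 -0.0212  0.0868] [ 0.5 -1.7  6.6] dialC [ 0.5453 -0.0392]
mm 7.41 dark [12.2535, 266.8695, 153.3887, 0.0, 0.001]
```

>>> {"name": "play_rows", "arguments": {"deltas": [[-2.9, 0.75, 0.4, 0, 0, 0, 0], [0, 0, 0, 0, 0, 0, 0]]}}

```text
clock: 22.52
position: [0.467, -0.0205, 0.0871]
tool_rot: [2.876, 1.57, -0.524]
force: [-0.1, -0.5, 6.8]
grip_width: 0.0
```

```bash
python3 rd.py 0.5453 -0.0392
```

```text
22.525 [ 0.467  -0.0205  0.0871] [-0.1 -0.5  6.8] dialC [ 0.5453 -0.0392]
mm 7.31 dark [12.8863, 262.9962, 153.7748, 0.0, 0.0]
```

>>> {"name": "play_rows", "arguments": {"deltas": [[-2.9, 0.75, 0.3, 0, 0, 0, 0], [0, 0, 0, 0, 0, 0, 0]]}}

```text
clock: 22.82
position: [0.4639, -0.0197, 0.0873]
tool_rot: [1.979, 1.571, -1.422]
force: [-0.7, -0.5, 5.6]
grip_width: -0.0
```

```bash
python3 rd.py 0.5453 -0.0392
```

```text
22.825 [ 0.4639 -0.0197  0.0873] [-0.7 -0.5  5.6] dialC [ 0.5453 -0.0392]
mm 7.28 dark [13.9493, 262.0043, 153.8778, -0.001, -0.002]
```

>>> {"name": "play_rows", "arguments": {"deltas": [[-1.9, 0.5, 0.1, 0, 0, 0, 0], [0, 0, 0, 0, 0, 0, 0]]}}

```text
clock: 23.12
position: [0.462, -0.0192, 0.0874]
tool_rot: [0.649, 1.571, -2.751]
force: [-0.4, -2.3, 3.9]
grip_width: -0.0004
```

```bash
python3 rd.py 0.5453 -0.0392
```

```text
23.125 [ 0.462  -0.0192  0.0874] [-0.4 -2.3  3.9] dialC [ 0.5453 -0.0392]
mm 7.17 dark [13.7612, 258.182, 154.2103, -0.001, -0.002]
```

The peak lies midway, at about 10 mm of tip travel back. I'll draw it back by that much.

>>> {"name": "play_rows", "arguments": {"deltas": [[0, 0, -0.5, 0, 0, 0, 0], [3.2, -0.8, -0.1, 0, 0, 0, 0], [3.2, -0.8, -0.1, 0, 0, 0, 0], [3.2, -0.8, -0.1, 0, 0, 0, 0], [0, 0, 0, 0, 0, 0, 0]]}}

```text
clock: 23.8
position: [0.4721, -0.0217, 0.0866]
tool_rot: [2.965, 1.571, -0.435]
force: [2.1, -3.6, 6.2]
grip_width: 0.0002
```

```bash
python3 rd.py 0.5453 -0.0392;python3 rd.py 0.5453 -0.0392
```

```text
23.8 [ 0.4721 -0.0217  0.0866] [ 2.1 -3.6  6.2] dialC [ 0.5453 -0.0392]
mm 7.43 dark [13.0262, 267.3328, 153.4578, 0.0, 0.001]
23.85 [ 0.4721 -0.0217  0.0866] [ 1.6 -2.6  5.3] dialC [ 0.5453 -0.0392]
mm 7.41 dark [12.9413, 266.7411, 153.7056, 0.0, 0.0]
```

Reading 7.42–7.43, at the peak. Lift straight off.

>>> {"name": "play_rows", "arguments": {"deltas": [[0, 0, 1, 0, 0, 0, 0], [0, 0, 1.5, 0, 0, 0, 0], [0, 0, 10, 0, 0, 0, 0], [0, 0, 30, 0, 0, 0, 0], [0, 0, 30, 0, 0, 0, 0], [0, 0, 0, 0, 0, 0, 0]]}}

```text
clock: 24.65
position: [0.4729, -0.0214, 0.1613]
tool_rot: [-2.808, 1.567, 0.074]
force: [0.4, 0.2, 0.1]
grip_width: 0.0002
```

```bash
for i in 1 2 3; do python3 rd.py 0.5453 -0.0392; done
```

```text
24.65 [ 0.4729 -0.0214  0.1613] [0.4 0.2 0.1] dialC [ 0.5453 -0.0392]
mm 7.48 dark [19.198, 269.1782, 139.9954, 0.0, 0.001]
24.7 [ 0.4722 -0.0214  0.1601] [ 0.6  0.4 -0.4] dialC [ 0.5453 -0.0392]
mm 7.48 dark [17.2544, 269.263, 140.1971, 0.0, 0.001]
24.75 [ 0.4718 -0.0214  0.1593] [-0.4 -0.3  0.1] dialC [ 0.5453 -0.0392]
mm 7.52 dark [19.5748, 270.7602, 139.842, 0.0, 0.002]
```

```bash
python3 -c "
from workcell import workorder,telemetry
print(telemetry.observe()['clock'],workorder.job_done())"
```

```text
the job is handed in; nothing more can be done
24.8 None
```

The gauge is set, the wheel stands with its high side at the plunger, and the job was handed in at 24.8 s.

- **Gauge:** I slid it up by the hand grip until the dial read 2.94 mm on the rim, then let go. It still read 2.92–2.94 mm afterwards.
- **Turning:** I drew the closed fingertip over the rim in three strokes away from the gauge. The highest press I read was about 8 N, taken between moves only. The needle went 2.94 → 4.50 → 6.16 → 6.97 → 7.42 mm. I ran past the peak to 7.17 mm, then drew the wheel back to the point midway between equal readings.
- **Last checks:** With the hand lifted about 70 mm clear, the dial reads 7.48–7.52 mm. That is slightly above the loaded peak of 7.43 mm, as expected once the spindle springs back. It is inside the 6.8–9 mm you gave and well short of the 12 mm stop. I estimate the high side is within about 5 degrees of the plunger; I did not search for the peak again with the hand off.
- **Disagreement:** The shut fingertips made contact with the reported tool point about 23 mm lower than I expected. I found the rim by force in small steps, so nothing was pressed hard.
- **Not checked:** I took no final overview picture of the loose items. The moves were planned clear of them, and the forces I read showed no unexpected contact.

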